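Snap the retaining clip onto a turntable spindle with a fork tool

ROBOT

A 7-joint arm with a two-finger parallel gripper is mounted at the origin on a cart in front of the work surface, level with it; the furniture and walls round the work are solid. World frame = base frame: x ahead of the robot, y to its left, z up, the work surface at z = 0. Lengths are in m, angles in rad, forces in N, time in s.
With the tool pointing down it reaches from about 0.4 to 0.85 m from the base axis. Payload 10.4 kg.
Tool frame: the origin (TCP) lies midway between the tips of the shut fingers; the grasp point (between the pads) lies 19 mm behind it; z points along the fingers, y is the line along which they close (so a half turn about z gives the same grasp; the last joint's range is limited). The gripper opens to 87 mm and grips with 3 to 60 N. Pads are 19 mm wide; open, the fingers measure 117 mm over their backs; the gripper's body (75 mm by 190 mm) begins 51 mm behind the grasp point.
Start: joints at [1.263, 0.332, -0.065, 1.46, 0.022, 1.35, -0.088], TCP at [0.176, -0.6, 0.223] pointing down, gripper open.
Joint ranges: [-2.6, 2.6], [-0.5, 2.12], [-1.47, 1.34], [0.16, 2.42], [-1.27, 4.41], [0.06, 2.06], [-2.6, 2.6]. Speed limits (rad/s): [2.22, 2.22, 2.79, 2.79, 3.14, 3.14, 3.14].

INTERFACE

Orientations are given as a unit quaternion [x, y, z, w].
In Python, from bench import r gives the robot as it stands.
- The arm moves only by the tool arm_command, never from a script. Its argument "moves" is one flat list of numbers, 4 for each row, row after row: the shift along the tool's x, y, z in cm, then the turn about the tool's z in degrees. A call has 1 to 12 rows; each row shifts and turns the commanded pose from where the row before left it, along the tool's axes as they then stand; what a row does not reach is not made up. A row lasts 1/12 s, in which the tool goes at most 41.7 mm and 7.16 degrees, less where a joint would pass 70% of its speed; a pose out of reach is approached as far as the arm can. A call with a gripper value outside its range is refused whole. "fingers" is the opening in per cent of the stroke, from 0 (shut) to 100 (fully open), set as the call begins (left out, the last holds). The fingers move at their own pace and stop on an object; "squeeze" is the grip in N (left out, the last holds). Time passes only in rows, so rows that do not move let the fingers close. It gives the time, the measured TCP pose, the force, the opening and the grip force at its end, in the units of the state.
- r.read_state(): the state, without advancing time (a new reading comes with each control period).
- r.camera(name): name is "side" or "top"; returns the picture (384x512x3 uint8, red, green, blue); there is no depth.
- r.camera_info(name): a dict with "fx", "fy", "cx", "cy" (pixels), "k1" (the pictures are not rectified: a ray, as slopes to the right and down, at radius r is drawn at 1 + k1 r^2 times it, then the intrinsics apply), "origin" and "attitude" of the camera in the world. Camera axes: x right, y up, looking along -z (the intrinsics and any distortion apply to the point x, -y, -z); pixel columns grow to the right and rows downward; lengths in m; the calibration is good to about 2 mm. A picture is of the moment at which its call begins. camera_info takes no time and is no camera call.
- r.close_job(): hands the job in; it is judged then, once.
The state is a dict: "time": time; "joint_positions": joint angles; "joint_vel": joint speeds; "joint_torque": joint torques, N m; "ee_pos": TCP position; "eef_rot": TCP orientation; "ft_force": force on the tool from outside, world axes, zero at the start; "torque": the same for the moment, N m; "width": finger opening in m; "grip_force": force on a finger pad.
Only numpy, scipy, OpenCV 4.12 (cv2) and the standard library are available. Lean on these libraries where they do the work, as an engineer would, in place of code of your own. Each camera call takes 0.05 s, during which the arm holds its last target. There are 200 camera calls.

TASK

Fit the spring clip that keeps the platter of the little spice turntable on its spindle: take up the wooden-handled fork tool, set its two prongs against the back of the clip lying on the platter, and push the clip sideways into the spindle's groove until it snaps in. It snaps at a push of about 10 N; then press it firmly home with about 18 N, never more than 25 N, which would bend it. Keep the fingers off the clip, leave the other things alone, and afterwards lay the fork down flat on the worktop clear of the turntable.

Things in the scene. Friction and masses are not known exactly. Their poses are not given: they have to be found in the camera images.
- turntable: Small fixed turntable (its platter does not turn): wooden platter 120 mm across, flat top 45 mm above the worktop, a steel spindle upright in its middle. Origin: on the worktop under the platter's centre, z up. Its +x points roughly away from the robot (within 0.35 rad); the clip lies on its -x side, 35 to 41 mm from the centre, up to 3 mm aside and turned up to 0.2 rad.
- groove (a point): Platter's centre on its top; axes as the turntable's. The spindle's groove starts here: neck 22 mm across and 9 mm high, over it a round head 30 mm across, top 18 mm over the platter. The spindle has play: it stands up to 3 mm off this point, either way along the turntable's x, so where home is must be felt.
- clip: Dark steel spring clip, C-shaped, flat on the platter, 7 mm thick, 35 mm over its jaws. Origin: centre of its 23 mm bore, on its underside; +x points out of its mouth to the spindle. Jaw tips end at x = +10 mm, 18 mm apart. They spread over the neck while the origin is 14 to 7 mm short of the spindle's axis (push rises to about 10 N), then the clip jumps home by itself, origin on the axis.
- clip_back (a point): Middle of the clip's flat back, x = -20 mm, z = 3.5 mm in the clip's frame, axes as the clip's. The back is 26 mm wide (y -13 to +13 mm); a tail 7 mm wide and 7 mm long sticks out of its middle. The prongs push on the back on either side of the tail. Once home, the clip is a hard stop for the push.
- fork: Fork tool, 150 mm long, about 160 g, lying on the worktop. Wooden handle 20 mm wide (y), 26 mm high (z 0 to 26 mm), x = -55 to +46 mm, gripped across its width; then a steel blade (z 16 to 22 mm) to two prongs that end at x = +95 mm. Origin: on the underside of the handle, at the place to grip it, near the centre of mass; +x to the prongs, z up.
- fork_tip (a point): Midway between the two prong ends: x = 95 mm, z = 19 mm in the fork's frame, axes as the fork's. Prongs 6 mm wide and 6 mm thick, at y = +9 and -9 mm, with a 12 mm slot 16 mm deep between them that takes the clip's tail.
- water_bottle: Big fixed clear water bottle with a pump, 275 mm across and 600 mm tall, standing to the right of the turntable; swing the arm round it. Origin: centre of its underside.
- garlic: Garlic bulb, 50 mm. Bystander; origin at the centre of its underside.
- pea_tin: Short tin, 75 mm across, 58 mm high. Bystander; origin at the centre of its underside.
- seasoning_pot: Small steel pot with knobbed lid, 56 mm across, 62 mm high. Bystander; origin at the centre of its underside.
- spice_a: Spice jar with red cap, 45 mm across, 106 mm high, the nearer to the middle of two right of the work. Bystander; origin at the centre of its underside.
- spice_b: Spice jar with red cap, 45 mm across, 106 mm high, the farther right of two. Bystander; origin at the centre of its underside.
- peeler: Peeler with black handle, 170 mm long, lying. Bystander; origin at the centre of its underside.
- flower_bowl: Flowered white bowl, 115 mm across, 52 mm high. Bystander; origin at the centre of its underside.
- battery: Battery, 50 mm long, 15 mm thick, lying. Bystander; origin at the centre of its underside.

How it is judged:
On the way, in this order (a step that is already met when the one before it is completed fails the run):
1. the fork's prongs are set against the clip's back while it is still off the spindle (horizontal distance between clip and turntable above 0.012 m and distance between fork_tip and clip_back below 0.008 m), for 0.05 s.
2. the clip has snapped into the groove and the fork presses it home with more than 12 N (horizontal distance between clip and turntable below 0.0045 m and z of clip in the frame of turntable between 0.043 and 0.048 m and contact force between fork and clip above 12 N), for 0.1 s.
At the end, for the whole second after the job is handed in: The clip is in the spindle's groove, its origin within 4.5 mm (in plan) of the platter's centre and flat on the platter; the fork lies flat on the worktop at rest, its grip and its prongs more than 75 mm from the platter's centre (horizontal distance between clip and turntable below 0.0045 m and z of clip in the frame of turntable between 0.043 and 0.048 m and linear speed of each of clip, fork below 0.01 m/s and height (world z) of fork below 0.004 m and angle between fork's own z axis and vertical below 0.1 rad and horizontal distance between each of fork_tip, fork and turntable above 0.075 m); the robot touches nothing.
It fails at once if the fork presses the clip with more than 25 N (contact force between fork and clip above 25 N).
It fails at once if the fingers touch the clip (contact force between the fingers and clip above 0.5 N).
It fails at once if the clip falls off the platter (height (world z) of clip below 0.035 m).
It fails at once if a bystander is shifted by more than 20 mm (distance of any of garlic, pea_tin, seasoning_pot, spice_a, spice_b, peeler, flower_bowl, battery from where it was at the start of the episode above 0.02 m).
It also fails if it takes over 69 s, if anything falls off the work surface, if the arm or the gripper's body presses on something with over 40 N, if the wrist force passes 120 N, or if a joint passes its speed limit or range.

## Working session

There is one attempt and no reset: what is moved stays moved. The work goes in short steps, Python scripts to look and compute and a tool call to move; the robot and the scene stay as the last step left them, time stands still between calls to the robot, and variables do not carry over. Pictures are saved under pics/ and viewed, at most 10 in all, crops included, and the job is handed in when it is done.

Besides the shell and the picture viewer there is one more tool, called after "Request:" as a command line: name --argument value ..., lists and objects as JSON in quotes. arm_command: Moves the arm, as the interface text tells. Its arguments: {"type":"object","properties":{"moves":{"type":"array"},"fingers":{"type":"number"},"squeeze":{"type":"number"}},"required":["moves"]}

```bash
mkdir -p pics; cat > h.py <<'E'
import numpy as np, cv2
from scipy.spatial.transform import Rotation as R
from bench import r
def shot(n,f):
    im=r.camera(n); cv2.imwrite(f,im[:,:,::-1]); return im
def rot(i):
    a=np.array(i["attitude"],float)
    return a if a.shape==(3,3) else R.from_quat(a).as_matrix()
def ray(n,uv):
    i=r.camera_info(n); uv=np.atleast_2d(np.array(uv,float))
    K=np.array([[i["fx"],0,i["cx"]],[0,i["fy"],i["cy"]],[0,0,1.]])
    p=cv2.undistortPointsIter(uv[:,None],K,np.array([i["k1"],0,0,0.]),None,None,(3,50,1e-9))[:,0]
    d=np.c_[p[:,0],-p[:,1],-np.ones(len(p))]@rot(i).T
    return np.array(i["origin"]),d
def onz(n,uv,z):
    o,d=ray(n,uv); return o+d*((z-o[2])/d[:,2])[:,None]
def proj(n,P):
    i=r.camera_info(n); c=(np.atleast_2d(P)-np.array(i["origin"]))@rot(i)
    s=np.c_[c[:,0],-c[:,1]]/-c[:,2:]; s=s*(1+i["k1"]*(s**2).sum(1,keepdims=True))
    return s*[i["fx"],i["fy"]]+[i["cx"],i["cy"]]
E
python3 - <<'E'
from h import *
a=shot("top","pics/t0.png"); b=shot("side","pics/s0.png")
for n in("top","side"): print(r.camera_info(n))
print(r.read_state())
E
```

```text
{'fx': 478.78641737941444, 'fy': 478.78641737941444, 'cx': 242.3014761103591, 'cy': 189.13604501704293, 'k1': -0.006371906656587088, 'origin': array([0.27250565, 0.06258863, 1.38774002]), 'attitude': array([-0.07492681,  0.06139678,  0.70495641, -0.70260435])}
{'fx': 466.4987524797778, 'fy': 466.4987524797778, 'cx': 244.94397485304626, 'cy': 192.79754576507088, 'k1': -0.09702967742925883, 'origin': array([-0.66594065, -0.55005785,  1.05255897]), 'attitude': array([ 0.38734608, -0.23318594, -0.46621957,  0.76041215])}
{'time': 0.1, 'joint_positions': array([ 1.26336535,  0.33278947, -0.06470136,  1.46087814,  0.02162216,
        1.34989798, -0.08852888]), 'joint_vel': array([ 0.00051767, -0.00121844,  0.00086776, -0.00134371,  0.00065929,
        0.00176418, -0.00040291]), 'joint_torque': array([ 1.05289899e-03, -6.24546146e+01,  2.44643691e-02, -3.90720463e+01,
       -6.13418827e-02,  3.65776091e-02,  8.33819013e-05]), 'ee_pos': array([ 0.17551178, -0.59948049,  0.22183557]), 'eef_rot': array([ 9.89876059e-01,  1.41933017e-01, -1.30061961e-04, -6.24991589e-04]), 'ft_force': array([-0.08407236,  0.09391817,  0.47797646]), 'torque': array([-0.02586494,  0.01147273,  0.05585342]), 'grip_force': 0.0, 'width': 0.08663632514118103}
```

View pics/t0.png

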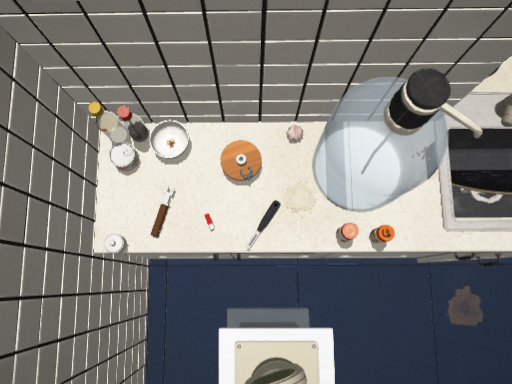

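View pics/s0.png

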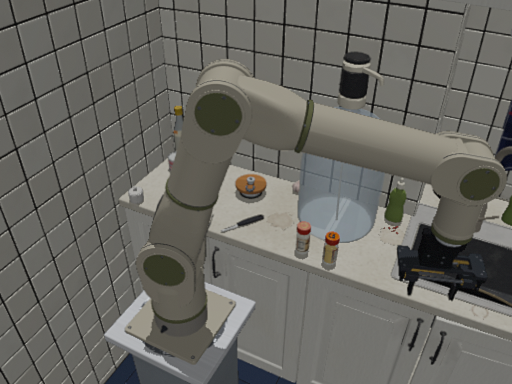

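The top view shows the fork at about (162,213) with its prongs up at (170,190), the platter at (241,161) with the spindle at (241,159), and the clip at (247,172). The bottle is at (375,150) and the peeler at (263,225). In the side view the platter is visible at (251,186), but the arm hides the fork.

```bash
python3 - <<'E'
from h import *
im=cv2.imread("pics/t0.png")
print(onz("top",[[241,161]],.045),onz("top",[[247,172]],.05),onz("top",[[154,236],[169,190]],.02), onz("top",[[348,232],[383,234],[295,132],[170,140],[210,222],[375,150],[263,225],[277,203],[115,243]],0.0).round(3))
a=cv2.resize(im[130:195,205:285],None,fx=8,fy=8,interpolation=cv2.INTER_CUBIC)
b=cv2.resize(im[180:245,140:220],None,fx=8,fy=8,interpolation=cv2.INTER_CUBIC)
cv2.imwrite("pics/ca.png",a);cv2.imwrite("pics/cb.png",b)
hsv=cv2.cvtColor(im,cv2.COLOR_BGR2HSV)
m=cv2.inRange(hsv,(5,90,60),(25,255,255)); 
n,l,s,c=cv2.connectedComponentsWithStats(m)
for k in range(1,n):
    if s[k,4]>40: print(s[k],c[k])
E
```

```text
[[0.61804387 0.09185293 0.045     ]] [[0.58413745 0.07456865 0.05      ]] [[0.40441203 0.34215388 0.02      ]
 [0.53857089 0.30273708 0.02      ]] [[ 0.416 -0.216  0.   ]
 [ 0.41  -0.317  0.   ]
 [ 0.719 -0.07   0.   ]
 [ 0.696  0.308  0.   ]
 [ 0.447  0.184  0.   ]
 [ 0.661 -0.308  0.   ]
 [ 0.437  0.029  0.   ]
 [ 0.502 -0.013  0.   ]
 [ 0.386  0.459  0.   ]]
[ 88 102  16  15 176] [ 95.36931818 108.80113636]
[ 221  140   40   40 1117] [240.13428827 159.07967771]
[151 204  16  33 221] [158.6199095  220.10859729]
[342 223  17  17 207] [349.68115942 230.37198068]
[374 225  21  17 251] [384.44621514 233.10756972]
```

View pics/ca.png

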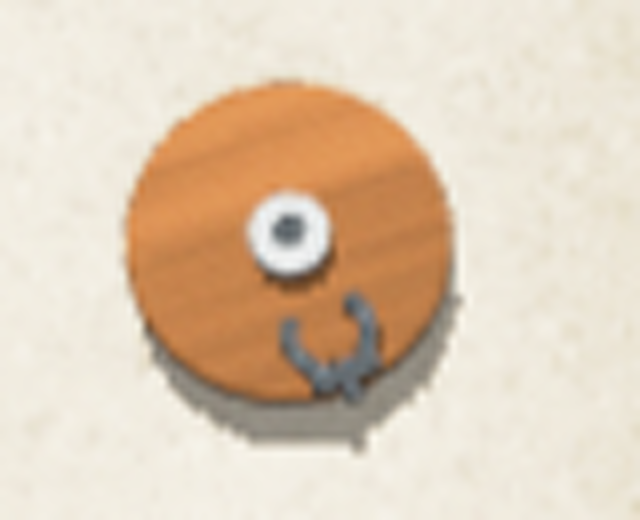

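View pics/cb.png

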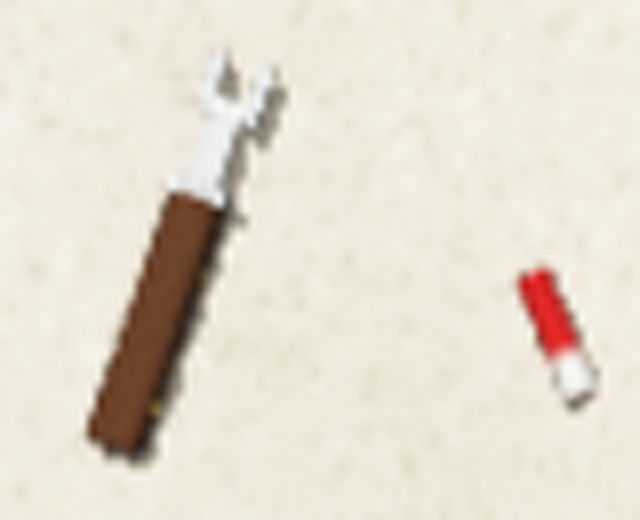

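The first crop shows the platter centred at about (241.2,160.2), the clip tips at about (241,170) and (249,167), and the tail at about (249,179). The second shows the fork's handle from (154,236) to (164,204), with prong ends at (167,187) and (173,188.5).

```bash
python3 - <<'E'
from h import *
im=cv2.imread("pics/t0.png"); S=8
def up(x0,y0,w,h): return cv2.resize(im[y0:y0+h,x0:x0+w],None,fx=S,fy=S,interpolation=cv2.INTER_CUBIC)
def full(p,x0,y0): return (np.array(p,float)+.5)/S-.5+[x0,y0]
def big(m):
    c=max(cv2.findContours(m,0,2)[0],key=cv2.contourArea); return c
# platter
a=up(205,130,80,65); hs=cv2.cvtColor(a,cv2.COLOR_BGR2HSV)
m=cv2.inRange(hs,(5,90,60),(25,255,255)); m=cv2.morphologyEx(m,3,np.ones((41,41)))
c=big(m)[:,0]; P=onz("top",full(c,205,130),.045)
keep=np.ones(len(P),bool)
for _ in range(6):
    A=np.c_[P[keep,:2],np.ones(keep.sum())]; s=np.linalg.lstsq(A,-(P[keep,:2]**2).sum(1),rcond=None)[0]
    o=-s[:2]/2; rad=np.sqrt(o@o-s[2]); e=abs(np.hypot(*(P[:,:2]-o).T)-rad); keep=e<.0015
print("platter",o,rad,keep.mean())
# spindle head
w=cv2.inRange(hs,(0,0,150),(180,70,255)); w=cv2.bitwise_and(w,cv2.circle(np.zeros_like(w),(290,240),60,255,-1))
cw=cv2.convexHull(big(w)); (x,y),rr=cv2.minEnclosingCircle(cw); print("head",onz("top",full([[x,y]],205,130),.063),rr/S)
# clip: low sat inside platter area below head
d=cv2.inRange(hs,(0,0,0),(180,110,140)); d[:285]=0; d[:, :270]=0; d[:, 395:]=0
d=cv2.bitwise_and(d,cv2.circle(np.zeros_like(d),(290,242),172,255,-1))
cl=big(d); q=onz("top",full(cl[:,0],205,130),.052)[:,:2]
print("clip area",cv2.contourArea(cl)/64, "bbox",cv2.boundingRect(cl))
np.save("clip.npy",q); rc=cv2.minAreaRect((q*1000).astype(np.float32)); print("clip rect mm",rc)
ys,xs=np.nonzero(d); print("centroid",onz("top",full([[xs.mean(),ys.mean()]],205,130),.052))
print("by hand tips,back,tail",onz("top",full([[290,322],[354,300],[322,388],[372,370],[352,396]],205,130),.052).round(4))
# fork
b=up(140,180,60,65); hb=cv2.cvtColor(b,cv2.COLOR_BGR2HSV)
h=cv2.inRange(hb,(3,90,50),(20,255,160)); f=big(h); q=onz("top",full(f[:,0],140,180),.026)[:,:2]
rc=cv2.minAreaRect((q*1000).astype(np.float32)); print("handle",rc)
t=onz("top",full([[222,56],[268,70]],140,180),.022); print("tips",t)
bx=cv2.boxPoints(rc)/1000;print(bx)
v=cv2.fitLine((q*1000).astype(np.float32),2,0,.01,.01).ravel(); print(v,np.degrees(np.arctan2(v[1],v[0])))
E
```

```text
platter [0.62176078 0.09321443] 0.059313895415259416 0.9855072463768116
head [[0.62008244 0.09253332 0.063     ]] 5.311695575714111
clip area 87.8046875 bbox (270, 294, 125, 118)
clip rect mm ((576.0572509765625, 81.2792739868164), (36.999046325683594, 47.28317642211914), 22.34209442138672)
centroid [[0.57452515 0.07543507 0.052     ]]
by hand tips,back,tail [[0.5902 0.0923 0.052 ]
 [0.5982 0.0693 0.052 ]
 [0.5659 0.0809 0.052 ]
 [0.5724 0.063  0.052 ]
 [0.563  0.0702 0.052 ]]
handle ((449.4385070800781, 327.7536315917969), (22.77558708190918, 94.61165618896484), 72.57036590576172)
tips [[0.54843175 0.30761645 0.022     ]
 [0.54313406 0.29063552 0.022     ]]
[[0.40089366 0.3310584 ]
 [0.4911613  0.302719  ]
 [0.49798337 0.32444885]
 [0.40771574 0.35278827]]
[ 9.5244771e-01 -3.0470201e-01  4.5145093e+02  3.2784821e+02] -17.740236
```

Request:
arm_command --moves '[0,-3.5,0,-7,0,-3.5,0,-7,0,-3.5,0,-7,0,-3.5,0,-7,0,-3,0,-7,0,-3,0,-7]' --fingers 100

```text
time: 0.6
ee_pos: [0.0682, -0.434, 0.2222]
eef_rot: [0.872, 0.49, 0.0, -0.0]
ft_force: [-0.6, -1.4, 0.1]
width: 0.087
grip_force: 0.0
```

```bash
cat >> h.py <<'E'
def plan(wps,step=.038,turn=7.0):
    "wps: list of (x,y,z,yaw_deg of tool x); prints rows of tool moves"
    s=r.read_state(); p=np.array(s["ee_pos"]); q=R.from_quat(s["eef_rot"]).as_matrix()
    yaw=np.degrees(np.arctan2(q[1,0],q[0,0])); print("now",p.round(4),round(yaw,2),"tilt",q[:,2].round(3))
    for w in wps:
        d=np.array(w[:3])-p; dy=(w[3]-yaw+180)%360-180
        n=int(max(1,np.ceil(np.linalg.norm(d)/step),np.ceil(abs(dy)/turn)))
        rows=[]
        for k in range(n):
            c,sn=np.cos(np.radians(yaw)),np.sin(np.radians(yaw)); e=(np.array(w[:3])-p)/(n-k)
            t=np.round((w[3]-yaw+180)%360-180,6)/(n-k)
            m=np.round([100*(c*e[0]+sn*e[1]),100*(sn*e[0]-c*e[1]),-100*e[2],-t],2)
            p=p+np.array([c*m[0]+sn*m[1],sn*m[0]-c*m[1],-m[2]])/100; yaw-=m[3]; rows.append(m.tolist())
        print(n,rows)
E
python3 - <<'E'
from h import *
plan([(.2,-.39,.22,75),(.33,-.27,.22,105),(.40,-.08,.22,133),(.43,.15,.2,163),(.454,.327,.15,163)])
E
```

```text
now [ 0.0682 -0.434   0.2222] 58.72 tilt [ 0.  0. -1.]
4 [[2.65, 2.24, 0.06, -4.07], [2.48, 2.43, 0.05, -4.07], [2.31, 2.6, 0.06, -4.07], [2.12, 2.75, 0.05, -4.07]]
5 [[2.99, 1.89, 0.0, -6.0], [2.78, 2.19, 0.0, -6.0], [2.53, 2.47, 0.0, -6.0], [2.26, 2.73, 0.0, -6.0], [1.96, 2.94, 0.0, -6.0]]
6 [[2.76, 1.95, 0.0, -4.67], [2.59, 2.16, 0.0, -4.67], [2.4, 2.37, 0.0, -4.66], [2.2, 2.56, 0.0, -4.67], [1.99, 2.72, 0.0, -4.66], [1.76, 2.88, 0.0, -4.67]]
7 [[2.11, 2.55, 0.29, -4.29], [1.91, 2.71, 0.29, -4.28], [1.71, 2.84, 0.28, -4.29], [1.49, 2.96, 0.29, -4.28], [1.26, 3.06, 0.28, -4.29], [1.03, 3.15, 0.29, -4.28], [0.8, 3.22, 0.28, -4.29]]
5 [[0.58, 3.53, 1.0, 0.0], [0.57, 3.53, 1.0, 0.0], [0.58, 3.52, 1.0, 0.0], [0.57, 3.53, 1.0, 0.0], [0.58, 3.52, 1.0, 0.0]]
```

Request:
arm_command --moves '[2.7,2.2,0,-4,2.5,2.4,0,-4,2.3,2.6,0,-4,2.1,2.8,0,-4,3,1.9,0,-6,2.8,2.2,0,-6,2.5,2.5,0,-6,2.3,2.7,0,-6,2,2.9,0,-6]'

```text
time: 1.35
ee_pos: [0.333, -0.2719, 0.2224]
eef_rot: [0.611, 0.791, -0.0, -0.0]
ft_force: [-0.1, -0.7, -0.0]
width: 0.0872
grip_force: 0.0
```

Request:
arm_command --moves '[2.8,1.9,0,-4.7,2.6,2.2,0,-4.7,2.4,2.4,0,-4.7,2.2,2.6,0,-4.7,2,2.7,0,-4.7,1.8,2.9,0,-4.7]'

```text
time: 1.85
ee_pos: [0.4043, -0.0814, 0.2224]
eef_rot: [0.401, 0.916, -0.0, 0.0]
ft_force: [1.4, -0.6, -0.2]
width: 0.087
grip_force: 0.0
```

Request:
arm_command --moves '[2.1,2.5,0.3,-4.3,1.9,2.7,0.3,-4.3,1.7,2.8,0.3,-4.3,1.5,3,0.3,-4.3,1.3,3.1,0.3,-4.3,1,3.1,0.3,-4.3,0.8,3.2,0.3,-4.3]'

```text
time: 2.43
ee_pos: [0.4353, 0.1475, 0.2014]
eef_rot: [0.149, 0.989, -0.0, 0.0]
ft_force: [-0.0, -0.2, -0.4]
width: 0.087
grip_force: 0.0
```

```bash
python3 - <<'E'
from h import *
plan([(.454,.3268,.12,163),(.454,.3268,.004,163)])
print(r.read_state()["joint_positions"].round(2))
E
```

```text
now [0.4353 0.1475 0.2014] 162.82 tilt [ 0.001 -0.001 -1.   ]
6 [[0.58, 2.95, 1.36, -0.03], [0.58, 2.95, 1.36, -0.03], [0.58, 2.95, 1.36, -0.03], [0.58, 2.95, 1.35, -0.03], [0.58, 2.94, 1.36, -0.03], [0.59, 2.95, 1.35, -0.03]]
4 [[-0.0, -0.0, 2.9, -0.0], [-0.0, -0.0, 2.9, -0.0], [-0.0, -0.0, 2.9, -0.0], [-0.0, -0.0, 2.9, -0.0]]
[ 0.56  0.04 -0.98  1.87  0.03  1.25  0.83]
```

Request:
arm_command --moves '[0.6,2.95,1.36,0,0.6,2.95,1.36,0,0.6,2.95,1.36,0,0.6,2.95,1.36,0,0.55,2.95,1.36,0,0.55,2.95,1.36,0,0,0,0,0,0,0,0,0]'

```text
time: 3.1
ee_pos: [0.4534, 0.327, 0.1186]
eef_rot: [0.149, 0.989, -0.0, -0.002]
ft_force: [-0.1, -0.1, -0.9]
width: 0.0872
grip_force: 0.0
```

```bash
python3 - <<'E'
from h import *
plan([(.454,.3268,.005,163)])
print(r.read_state()["joint_positions"].round(2))
im=shot("top","pics/t1.png"); im=shot("side","pics/s1.png")
a=cv2.resize(cv2.imread("pics/t1.png")[160:260,110:260],None,fx=4,fy=4); b=cv2.resize(cv2.imread("pics/s1.png")[120:270,110:310],(533,400))
cv2.imwrite("pics/c1.png",cv2.resize(np.hstack([a[:,:600],b]),None,fx=.7,fy=.7))
E
```

```text
now [0.4534 0.327  0.1186] 162.83 tilt [-0.003  0.    -1.   ]
3 [[-0.02, -0.0, 3.79, -0.06], [-0.02, -0.0, 3.79, -0.06], [-0.03, -0.0, 3.78, -0.05]]
[ 0.09  0.45 -0.98  1.72  0.4   1.19  0.27]
```

View pics/c1.png

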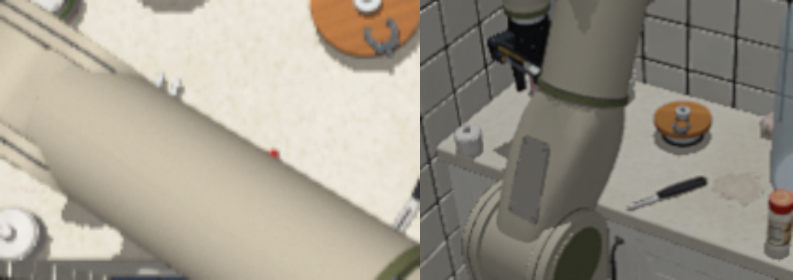

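The arm now covers the fork in the top view, with only the prongs visible at about (152,181), and nothing blocks the way down. Descending and gripping.

Request:
arm_command --moves '[0,0,3.8,0,0,0,3.8,0,0,0,2.5,0,0,0,1.2,0,0,0,0,0]'

```text
time: 3.62
ee_pos: [0.4546, 0.3232, 0.0053]
eef_rot: [0.152, 0.988, -0.001, -0.001]
ft_force: [-0.5, 0.0, 0.1]
width: 0.0872
grip_force: 0.0
```

Request:
arm_command --moves '[0,0,0,0,0,0,0,0,0,0,0,0,0,0,0,0,0,0,0,0,0,0,0,0,0,0,0,0,0,0,0,0]' --fingers 0 --squeeze 50

```text
time: 4.28
ee_pos: [0.455, 0.3254, 0.007]
eef_rot: [0.151, 0.989, -0.0, 0.0]
ft_force: [0.4, -0.1, -1.0]
width: 0.0416
grip_force: 0.0
```

Request:
arm_command --moves '[0,0,0,0,0,0,0,0,0,0,0,0,0,0,0,0,0,0,0,0,0,0,0,0,0,0,0,0,0,0,0,0]'

```text
time: 4.95
ee_pos: [0.4549, 0.3254, 0.0069]
eef_rot: [0.151, 0.989, -0.0, -0.0]
ft_force: [0.3, 1.5, -0.2]
width: 0.0196
grip_force: 50.0
```

Request:
arm_command --moves '[0,0,-1,0,0,0,-3,0,0,0,-3,0,0,0,-3,0,0,0,-2,0,0,0,0,0]'

```text
time: 5.45
ee_pos: [0.4564, 0.327, 0.1318]
eef_rot: [0.151, 0.989, 0.002, 0.002]
ft_force: [0.2, 0.1, -0.8]
width: 0.0196
grip_force: 50.0
```

```bash
python3 - <<'E'
from h import *
plan([(.4577,.0303,.12,200.5),(.4577,.0303,.06,200.5)])
E
```

```text
now [0.4564 0.327  0.1318] 162.63 tilt [ 0.005  0.003 -1.   ]
8 [[-1.12, -3.53, 0.15, -4.73], [-0.83, -3.62, 0.15, -4.73], [-0.53, -3.67, 0.15, -4.73], [-0.22, -3.7, 0.15, -4.74], [0.08, -3.71, 0.15, -4.73], [0.39, -3.69, 0.14, -4.74], [0.7, -3.64, 0.15, -4.73], [0.99, -3.58, 0.14, -4.74]]
2 [[-0.0, 0.0, 3.0, 0.0], [-0.0, 0.0, 3.0, 0.0]]
```

Request:
arm_command --moves '[-1.1,-3.5,0.1,-4.7,-0.8,-3.6,0.1,-4.7,-0.5,-3.7,0.1,-4.7,-0.2,-3.7,0.1,-4.7,0.1,-3.7,0.1,-4.7,0.4,-3.7,0.1,-4.7,0.7,-3.6,0.1,-4.7,1,-3.6,0.1,-4.7,0,0,2,0,0,0,2,0,0,0,2,0,0,0,0,0]'

```text
time: 6.45
ee_pos: [0.4517, 0.0284, 0.0559]
eef_rot: [-0.175, 0.985, 0.001, -0.003]
ft_force: [-1.1, -0.2, -1.1]
width: 0.0196
grip_force: 50.0
```

```bash
python3 - <<'E'
from h import *
plan([(.4577,.0303,.06,200.5)])
shot("top","pics/t2.png"); shot("side","pics/s2.png")
a=cv2.resize(cv2.imread("pics/t2.png")[140:200,200:280],None,fx=5,fy=5,interpolation=2); b=cv2.resize(cv2.imread("pics/s2.png")[160:220,210:290],None,fx=5,fy=5,interpolation=2)
cv2.imwrite("pics/c2.png",np.hstack([a,b]))
print(r.read_state()["ft_force"])
E
```

```text
now [0.4517 0.0284 0.0559] -159.82 tilt [-0.005  0.    -1.   ]
1 [[-0.62, -0.03, -0.41, -0.32]]
[-0.7357058   0.39171384  0.42474425]
```

View pics/c2.png

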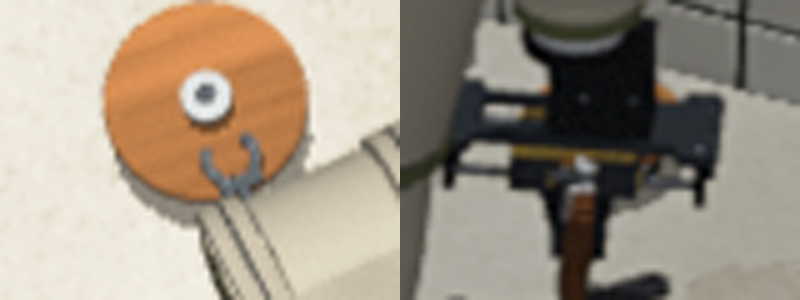

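The top crop shows the whole clip at about (246,173) full-frame, with the arm hiding the prongs below it. The side crop shows the handle up to about (246,199), with bright metal near (246,192). I'll check what that metal is by projection.

```bash
python3 - <<'E'
from h import *
s=r.read_state(); p=s["ee_pos"]; q=R.from_quat(s["eef_rot"]).as_matrix()
f=-q[:,0]; f/=np.linalg.norm(f); y=np.array([-f[1],f[0],0]); base=p+[0,0,-.007]
def L(x,yy,z): return base+f*x+y*yy+[0,0,z]
pts=dict(head=[.6201,.0925,.063],tipL=L(94,9,19)if 0 else L(.094,.009,.022),tipR=L(.094,-.009,.022),front=L(.045,0,.026),back=L(-.056,0,.026),clipback=[.5692,.072,.052])
for k,v in pts.items():
    uv=proj("side",v)[0]; ut=proj("top",v)[0]; print(k,np.round(v,4),"side",uv.round(1),"crop",((uv-[210,160])*5+[400,0]).round(),"top",ut.round(1))
im=cv2.imread("pics/t2.png")[150:190,228:264]; b=cv2.imread("pics/s2.png")[175:230,225:270]
cv2.imwrite("pics/c3.png",np.hstack([cv2.resize(im,(396,440),interpolation=2),cv2.resize(b,(396,484),interpolation=2)[:440]]))
E
```

```text
head [0.6201 0.0925 0.063 ] side [250.8 178.9] crop [604.  95.] top [240.6 158.7]
tipL [0.5388 0.0706 0.0739] side [246.1 189.5] crop [581. 147.] top [248.4 185.8]
tipR [0.5451 0.0538 0.0739] side [251.1 189.8] crop [606. 149.] top [254.4 183.6]
front [0.496  0.0452 0.0779] side [247.  196.9] crop [585. 184.] top [257.6 200.6]
back [0.4012 0.0102 0.0781] side [243.5 214.9] crop [567. 275.] top [270.7 234.7]
clipback [0.5692 0.072  0.052 ] side [249.6 189.9] crop [598. 149.] top [247.9 176.9]
```

View pics/c3.png

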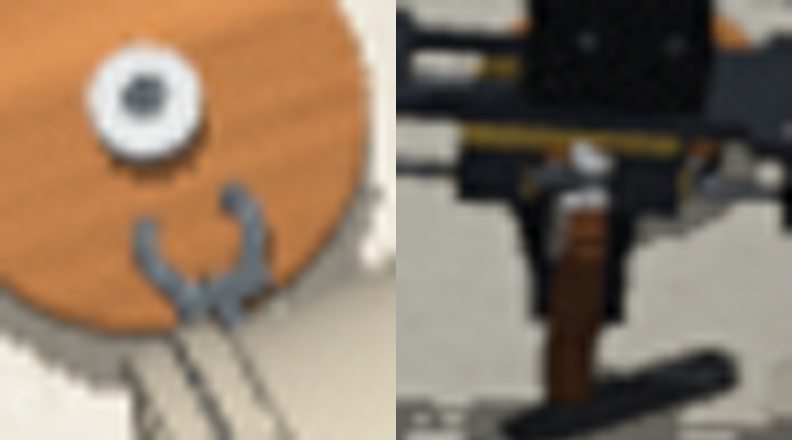

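The right crop confirms that the handle's front end sits within 1 px of its predicted (247,197), so the fork is where I thought. The left crop shows the clip with tips at about (241.4,170.7) and (249.3,167.7). I'll refine the clip pose by colour.

```bash
python3 - <<'E'
from h import *
im=cv2.imread("pics/t0.png"); S=8; x0,y0=205,130
a=cv2.resize(im[y0:y0+65,x0:x0+80],None,fx=S,fy=S,interpolation=cv2.INTER_CUBIC)
d=((a[:,:,0].astype(int)-a[:,:,2]>-8)&(a[:,:,2]<150)).astype(np.uint8); d[:288]=0
n,l,s,c=cv2.connectedComponentsWithStats(d); k=1+np.argmax(s[1:,4]); print(s[k])
ys,xs=np.nonzero(l==k); P=onz("top",(np.c_[xs,ys]+.5)/S-.5+[x0,y0],.052)[:,:2]
ce=P.mean(0); print("centroid",ce.round(4))
for ang in (14,16,18,20,22,24):
    t=np.radians(ang); ax=np.array([np.cos(t),np.sin(t)]); ay=np.array([-ax[1],ax[0]])
    u=(P-ce)@ax; v=(P-ce)@ay
    lo,hi=v.min(),v.max(); mid=(lo+hi)/2; w=v-mid
    # asymmetry of mask about its axis
    H,_,_=np.histogram2d(u,w,bins=[24,24],range=[[-.025,.025],[-.02,.02]]); 
    b=P[u<u.min()+.005]; tail=(b.mean(0)-ce)@ay
    print(ang,"u",(u.min()*1e3).round(1),(u.max()*1e3).round(1),"width",((hi-lo)*1e3).round(1),"mid",(mid*1e3).round(2),"tail v",(tail*1e3).round(2),"asym",np.abs(H-H[:,::-1]).sum()/H.sum(), "origin(tail)",(ce+ax*(u.min()+.027)+ay*mid).round(4))
E
```

```text
[ 284  298   93  105 3038]
centroid [0.5764 0.0745]
14 u -16.3 21.0 width 32.5 mid 1.51 tail v -1.71 asym 0.5319289005924951 origin(tail) [0.5864 0.0785]
16 u -16.4 20.6 width 32.6 mid 1.12 tail v -1.26 asym 0.4397630019749835 origin(tail) [0.5863 0.0785]
18 u -16.4 20.3 width 32.7 mid 0.73 tail v -0.82 asym 0.32521395655036206 origin(tail) [0.5862 0.0785]
20 u -16.4 19.9 width 32.7 mid 0.32 tail v -0.36 asym 0.22778143515470706 origin(tail) [0.5862 0.0784]
22 u -16.4 19.5 width 32.7 mid -0.09 tail v 0.1 asym 0.17643186306780778 origin(tail) [0.5862 0.0784]
24 u -16.4 19.8 width 32.7 mid -0.51 tail v 0.54 asym 0.30414746543778803 origin(tail) [0.5863 0.0783]
```

```bash
python3 - <<'E'
from h import *
plan([(.4637,.0294,.0375,201.8)],step=.008)
E
```

```text
now [0.4538 0.0296 0.059 ] -159.73 tilt [-0.002  0.001 -1.   ]
3 [[-0.31, -0.12, 0.72, -0.51], [-0.31, -0.13, 0.71, -0.51], [-0.3, -0.12, 0.72, -0.51]]
```

Request:
arm_command --moves '[-0.3,-0.1,0.5,-0.5,-0.3,-0.1,0.5,-0.5,-0.2,-0.1,0.5,-0.5,0,0,0.2,0,0,0,0,0,0,0,0,0,0,0,0,0]'

```text
time: 7.13
ee_pos: [0.4629, 0.0293, 0.0421]
eef_rot: [-0.188, 0.982, -0.0, 0.0]
ft_force: [-0.8, -0.2, -1.0]
width: 0.0199
grip_force: 50.0
```

```bash
python3 - <<'E'
from h import *
plan([(.4637,.0294,.0375,201.8)],step=.008)
print(r.read_state()["ft_force"].round(2))
E
```

```text
now [0.4629 0.0293 0.0421] -158.27 tilt [ 0. -0. -1.]
1 [[-0.08, -0.02, 0.46, -0.07]]
[-0.84 -0.21 -0.97]
```

Request:
arm_command --moves '[0,0,0.2,0,0,0,0.2,0,0,0,0,0,0,0,0,0,0,0,0,0,0,0,0,0]'

```text
time: 7.63
ee_pos: [0.4629, 0.0292, 0.038]
eef_rot: [-0.188, 0.982, -0.0, 0.0]
ft_force: [0.7, -0.9, -1.5]
width: 0.0195
grip_force: 50.0
```

```bash
python3 - <<'E'
from h import *
plan([(.4637,.0294,.038,201.8)],step=.008)
print(r.read_state()["ft_force"].round(2))
shot("side","pics/s3.png"); shot("top","pics/t3.png")
b=cv2.imread("pics/s3.png")[165:225,220:280]; a=cv2.imread("pics/t3.png")[150:190,225:265]
cv2.imwrite("pics/c4.png",np.hstack([cv2.resize(a,(400,400),interpolation=2),cv2.resize(b,(400,400),interpolation=2)]))
E
```

```text
now [0.4629 0.0292 0.038 ] -158.28 tilt [ 0. -0. -1.]
1 [[-0.08, -0.01, -0.0, -0.08]]
[ 0.75 -0.9  -1.51]
```

View pics/c4.png

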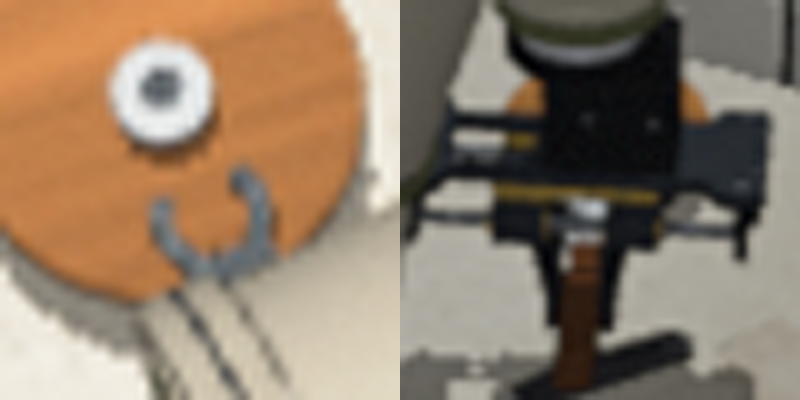

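The clip hasn't moved: its tips are at about (241,171) and (249,167.5) in the top crop. The fork is straight in the fingers in the side crop, so I'm advancing along the fork's axis (tool -x).

Request:
arm_command --moves '[-0.2,0,0,0,-0.2,0,0,0,-0.2,0,0,0,-0.2,0,0,0,-0.2,0,0,0,-0.2,0,0,0,-0.1,0,0,0,-0.1,0,0,0,0,0,0,0,0,0,0,0,0,0,0,0]'

```text
time: 8.65
ee_pos: [0.4758, 0.0343, 0.0379]
eef_rot: [-0.188, 0.982, -0.0, -0.0]
ft_force: [0.9, 0.4, -0.6]
width: 0.0198
grip_force: 50.0
```

Request:
arm_command --moves '[-0.1,0,0,0,-0.1,0,0,0,-0.1,0,0,0,-0.1,0,0,0,-0.1,0,0,0,-0.1,0,0,0,-0.1,0,0,0,-0.1,0,0,0,0,0,0,0,0,0,0,0,0,0,0,0]'

```text
time: 9.57
ee_pos: [0.4833, 0.0373, 0.0379]
eef_rot: [-0.188, 0.982, -0.0, -0.0]
ft_force: [-0.3, 0.5, -1.4]
width: 0.0194
grip_force: 50.0
```

```bash
cat >> h.py <<'E'
def st():
    s=r.read_state(); q=R.from_quat(s["eef_rot"]).as_matrix(); f=-q[:,0]
    p=s["ee_pos"]; t=p+.094*f; y=np.cross([0,0,1],f)
    d=np.array([.5676,.0710,0])-t; print("t",s["time"],"tcp",p.round(4),"yaw",np.degrees(np.arctan2(f[1],f[0])).round(2),"force along",(s["ft_force"]@f).round(2),"side",(s["ft_force"]@y).round(2),"z",s["ft_force"][2].round(2),"back ahead mm",(1e3*d@f).round(1),"aside",(1e3*d@y).round(1),"width",s["width"])
E
python3 -c "
from h import *
st(); shot('top','pics/t4.png')
for n,z in(('t3',.052),('t4',.052)):
    im=cv2.imread('pics/%s.png'%n); a=im[155:190,225:262]
    a=cv2.resize(a,None,fx=8,fy=8,interpolation=2); d=((a[:,:,0].astype(int)-a[:,:,2]>-8)&(a[:,:,2]<150)).astype(np.uint8); d[:80]=0
    nn,l,s,c=cv2.connectedComponentsWithStats(d); k=1+np.argmax(s[1:,4]); print(n,s[k]/8,c[k]/8+[225,155])
"
```

```text
t 9.5667 tcp [0.4833 0.0373 0.0379] yaw 21.72 force along -0.14 side 0.57 z -1.35 back ahead mm -3.2 aside 0.1 width 0.01940115092383316
t3 [ 15.5    12.25   11.75   11.25  315.375] [247.35171423 174.10107015]
t4 [23.25  11.125  1.125  1.25   8.25 ] [248.73106061 166.66098485]
```

Request:
arm_command --moves '[-0.15,0,0,0,-0.15,0,0,0,-0.15,0,0,0,-0.15,0,0,0,-0.15,0,0,0,-0.15,0,0,0,-0.15,0,0,0,-0.15,0,0,0,-0.15,0,0,0,0,0,0,0,0,0,0,0]'

```text
time: 10.53
ee_pos: [0.4959, 0.0424, 0.0379]
eef_rot: [-0.188, 0.982, 0.0, -0.0]
ft_force: [0.1, 0.5, -1.4]
width: 0.0194
grip_force: 50.0
```

```bash
python3 -c "
from h import *
st(); shot('top','pics/t5.png')
a=[cv2.resize(cv2.imread('pics/%s.png'%n)[148:188,225:265],(400,400),interpolation=2) for n in ('t4','t5')]
cv2.imwrite('pics/c5.png',np.hstack(a))
"
```

```text
t 10.5333 tcp [0.4959 0.0424 0.0379] yaw 21.72 force along 0.26 side 0.43 z -1.37 back ahead mm -16.8 aside 0.0 width 0.019413218969076725
```

View pics/c5.png

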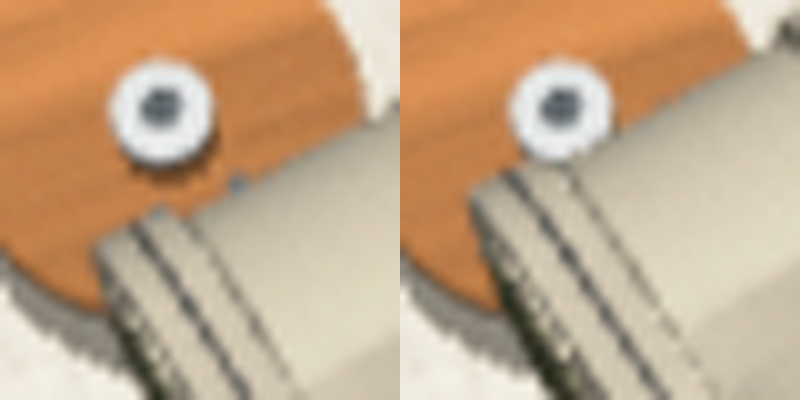

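The arm now hides the clip, and only the spindle head at (241,158.5) is visible, so I go on by force.

Request:
arm_command --moves '[-0.1,0,0,0,-0.1,0,0,0,-0.1,0,0,0,-0.1,0,0,0,-0.1,0,0,0,0,0,0,0]'

```text
time: 11.08
ee_pos: [0.5007, 0.0443, 0.0379]
eef_rot: [-0.188, 0.982, 0.0, 0.0]
ft_force: [-0.1, 1.0, -1.7]
width: 0.0196
grip_force: 50.0
```

Request:
arm_command --moves '[-0.1,0,0,0,-0.1,0,0,0,-0.1,0,0,0,0,0,0,0,0,0,0,0]'

```text
time: 11.5
ee_pos: [0.5021, 0.0449, 0.0375]
eef_rot: [-0.188, 0.982, -0.0, -0.001]
ft_force: [-6.6, -1.5, 1.6]
width: 0.0193
grip_force: 50.0
```

Request:
arm_command --moves '[-0.1,0,0,0,-0.1,0,0,0,0,0,0,0,0,0,0,0]'

```text
time: 11.83
ee_pos: [0.5037, 0.0455, 0.0374]
eef_rot: [-0.188, 0.982, -0.0, -0.002]
ft_force: [-6.4, -1.9, 1.9]
width: 0.0198
grip_force: 50.0
```

```bash
python3 -c "
from h import *
st()"
```

```text
t 11.8333 tcp [0.5037 0.0455 0.0374] yaw 21.72 force along -6.68 side 0.64 z 1.85 back ahead mm -25.1 aside 0.0 width 0.019794280479087677
```

Request:
arm_command --moves '[-0.1,0,0,0,-0.1,0,0,0,0,0,0,0,0,0,0,0]'

```text
time: 12.17
ee_pos: [0.5059, 0.0464, 0.0375]
eef_rot: [-0.188, 0.982, -0.0, -0.001]
ft_force: [-5.0, -1.6, 0.4]
width: 0.0198
grip_force: 50.0
```

Request:
arm_command --moves '[-0.1,0,0,0,0,0,0,0,0,0,0,0]'

```text
time: 12.42
ee_pos: [0.5077, 0.0471, 0.0377]
eef_rot: [-0.188, 0.982, -0.0, -0.0]
ft_force: [-1.8, -0.4, -1.5]
width: 0.0191
grip_force: 50.0
```

Request:
arm_command --moves '[-0.1,0,0,0,0,0,0,0,0,0,0,0]'

```text
time: 12.67
ee_pos: [0.5095, 0.0476, 0.0382]
eef_rot: [-0.188, 0.982, 0.0, 0.001]
ft_force: [-0.8, 0.2, -1.4]
width: 0.0196
grip_force: 50.0
```

Request:
arm_command --moves '[-0.1,0,0,0,-0.1,0,0,0,0,0,0,0,0,0,0,0]'

```text
time: 13.0
ee_pos: [0.5109, 0.0483, 0.038]
eef_rot: [-0.188, 0.982, 0.0, 0.0]
ft_force: [0.5, -0.3, -0.5]
width: 0.0199
grip_force: 50.0
```

Request:
arm_command --moves '[-0.1,0,0,0,0,0,0,0,0,0,0,0]'

```text
time: 13.25
ee_pos: [0.5117, 0.0486, 0.0379]
eef_rot: [-0.188, 0.982, -0.0, 0.0]
ft_force: [0.5, -0.1, -0.8]
width: 0.0198
grip_force: 50.0
```

Request:
arm_command --moves '[-0.1,0,0,0,0,0,0,0,0,0,0,0]'

```text
time: 13.5
ee_pos: [0.5127, 0.049, 0.038]
eef_rot: [-0.188, 0.982, -0.0, 0.0]
ft_force: [-0.7, 0.2, -0.7]
width: 0.0196
grip_force: 50.0
```

```bash
python3 -c "
from h import *
st()"
```

```text
t 13.5 tcp [0.5127 0.049  0.038 ] yaw 21.72 force along -0.54 side 0.42 z -0.73 back ahead mm -34.8 aside 0.1 width 0.019622053148508706
```

Request:
arm_command --moves '[-0.1,0,0,0,0,0,0,0,0,0,0,0]'

```text
time: 13.75
ee_pos: [0.5136, 0.0494, 0.0379]
eef_rot: [-0.188, 0.982, -0.0, 0.0]
ft_force: [0.3, 0.1, -1.6]
width: 0.0198
grip_force: 50.0
```

Request:
arm_command --moves '[-0.1,0,0,0,0,0,0,0,0,0,0,0]'

```text
time: 14.0
ee_pos: [0.5144, 0.0497, 0.0379]
eef_rot: [-0.188, 0.982, -0.0, -0.0]
ft_force: [-1.1, -0.4, -0.5]
width: 0.0191
grip_force: 50.0
```

Request:
arm_command --moves '[-0.05,0,0,0,0,0,0,0,0,0,0,0]'

```text
time: 14.25
ee_pos: [0.5145, 0.0498, 0.0378]
eef_rot: [-0.188, 0.982, -0.0, -0.0]
ft_force: [-2.4, -0.9, 0.4]
width: 0.0191
grip_force: 50.0
```

Request:
arm_command --moves '[-0.05,0,0,0,0,0,0,0,0,0,0,0]'

```text
time: 14.5
ee_pos: [0.5146, 0.0498, 0.0376]
eef_rot: [-0.188, 0.982, -0.0, -0.001]
ft_force: [-5.8, -1.9, 0.6]
width: 0.0194
grip_force: 50.0
```

Request:
arm_command --moves '[-0.05,0,0,0,0,0,0,0,0,0,0,0]'

```text
time: 14.75
ee_pos: [0.5147, 0.0498, 0.0375]
eef_rot: [-0.188, 0.982, -0.0, -0.001]
ft_force: [-7.2, -2.2, 0.8]
width: 0.0192
grip_force: 50.0
```

Request:
arm_command --moves '[-0.05,0,0,0,0,0,0,0,0,0,0,0]'

```text
time: 15.0
ee_pos: [0.5147, 0.0498, 0.0374]
eef_rot: [-0.188, 0.982, -0.0, -0.002]
ft_force: [-8.3, -1.6, 1.9]
width: 0.0197
grip_force: 50.0
```

Request:
arm_command --moves '[-0.05,0,0,0,-0.05,0,0,0,0,0,0,0,0,0,0,0]'

```text
time: 15.33
ee_pos: [0.5148, 0.0498, 0.0371]
eef_rot: [-0.188, 0.982, -0.001, -0.003]
ft_force: [-11.7, -4.4, 4.4]
width: 0.0198
grip_force: 50.0
```

Request:
arm_command --moves '[-0.05,0,0,0,-0.05,0,0,0,0,0,0,0,0,0,0,0]'

```text
time: 15.67
ee_pos: [0.515, 0.0498, 0.0368]
eef_rot: [-0.188, 0.982, -0.001, -0.004]
ft_force: [-16.4, -4.6, 4.7]
width: 0.0197
grip_force: 50.0
```

```bash
python3 -c "
from h import *
st()"
```

```text
t 15.6667 tcp [0.515  0.0498 0.0368] yaw 21.7 force along -16.96 side 1.74 z 4.65 back ahead mm -37.0 aside 0.2 width 0.0197288687145771
```

Request:
arm_command --moves '[-0.02,0,0,0,0,0,0,0,0,0,0,0,0,0,0,0,0,0,0,0]'

```text
time: 16.08
ee_pos: [0.515, 0.0498, 0.0366]
eef_rot: [-0.188, 0.982, -0.001, -0.004]
ft_force: [-16.2, -5.2, 3.9]
width: 0.0196
grip_force: 50.0
```

Request:
arm_command --moves '[0.2,0,0,0,0.2,0,0,0,0.3,0,0,0,0.5,0,0,0,1,0,0,0,1.5,0,0,0,1.5,0,0,0,0,0,0,0,0,0,0,0]'

```text
time: 16.83
ee_pos: [0.4695, 0.0312, 0.038]
eef_rot: [-0.188, 0.982, -0.001, 0.0]
ft_force: [0.7, 1.0, -0.6]
width: 0.0197
grip_force: 50.0
```

```bash
python3 -c "
from h import *
st(); shot('top','pics/t6.png')
plan([(.455,.05,.12,201.7),(.456,.326,.12,163)])
"
```

```text
t 16.8333 tcp [0.4695 0.0312 0.038 ] yaw 21.67 force along 1.06 side 0.66 z -0.65 back ahead mm 11.8 aside 0.8 width 0.019663885065390813
now [0.4703 0.0316 0.0382] -158.32 tilt [ 0.001 -0.001 -1.   ]
3 [[0.25, 0.76, -2.73, -0.01], [0.24, 0.76, -2.72, -0.0], [0.25, 0.75, -2.73, -0.01]]
8 [[-1.29, 3.2, 0.0, 4.84], [-1.01, 3.3, 0.0, 4.84], [-0.73, 3.37, 0.0, 4.84], [-0.44, 3.42, 0.0, 4.84], [-0.15, 3.45, 0.0, 4.84], [0.14, 3.45, 0.0, 4.83], [0.42, 3.42, 0.0, 4.84], [0.71, 3.38, 0.0, 4.83]]
```

Request:
arm_command --moves '[0.2,0.5,-2.7,0,0.2,0.5,-2.7,0,0.3,0.6,-2.7,0,0,0,0,0]'

```text
time: 17.22
ee_pos: [0.46, 0.0464, 0.1233]
eef_rot: [-0.189, 0.982, -0.001, 0.003]
ft_force: [1.9, 0.3, -1.1]
width: 0.0194
grip_force: 50.0
```

Request:
arm_command --moves '[-1.3,3.2,0,4.8,-1,3.3,0,4.8,-0.7,3.4,0,4.8,-0.4,3.4,0,4.8,-0.2,3.5,0,4.8,0.1,3.5,0,4.8,0.4,3.4,0,4.8,0.7,3.4,0,4.8,0,0,0,0,0,0,0,0]'

```text
time: 18.05
ee_pos: [0.4571, 0.3246, 0.1184]
eef_rot: [0.143, 0.99, 0.001, -0.001]
ft_force: [0.8, -0.4, -1.4]
width: 0.0194
grip_force: 50.0
```

```bash
python3 -c "
from h import *
plan([(.455,.3254,.0075,163)])
shot('top','pics/t7.png');shot('side','pics/s7.png')
a=[cv2.resize(cv2.imread('pics/t7.png')[138:188,215:265],(400,400),interpolation=2),cv2.resize(cv2.imread('pics/s7.png')[165:205,230:270],(400,400),interpolation=2)]
cv2.imwrite('pics/c7.png',np.hstack(a))
"
```

```text
now [0.4571 0.3246 0.1184] 163.61 tilt [-0.001  0.001 -1.   ]
3 [[0.07, 0.01, 3.7, 0.2], [0.08, 0.0, 3.69, 0.2], [0.07, 0.01, 3.7, 0.21]]
```

View pics/c7.png

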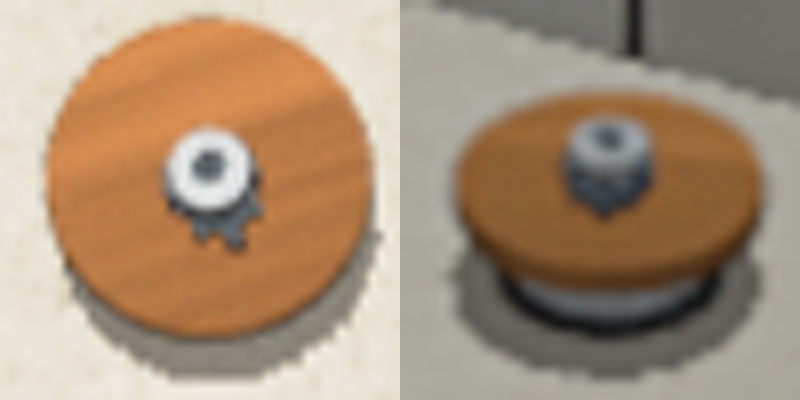

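The clip is home: it wraps the neck under the head at about (241,159), with its back and tail at about (244,166). Next I lay the fork down.

Request:
arm_command --moves '[0,0,3.5,0,0,0,3.5,0,0,0,2.5,0,0,0,0.8,0,0,0,0.4,0,0,0,0,0,0,0,0,0,0,0,0,0]'

```text
time: 18.82
ee_pos: [0.4595, 0.3218, 0.0136]
eef_rot: [0.145, 0.989, 0.001, 0.001]
ft_force: [0.5, -0.5, -2.1]
width: 0.0198
grip_force: 50.0
```

Request:
arm_command --moves '[0,0,0.2,0,0,0,0.2,0,0,0,0,0,0,0,0,0,0,0,0,0]'

```text
time: 19.23
ee_pos: [0.4584, 0.3213, 0.008]
eef_rot: [0.145, 0.989, -0.0, 0.0]
ft_force: [0.5, 0.7, -1.0]
width: 0.0197
grip_force: 50.0
```

Request:
arm_command --moves '[0,0,0.1,0,0,0,0.1,0,0,0,0,0,0,0,0,0,0,0,0,0]'

```text
time: 19.65
ee_pos: [0.4586, 0.3214, 0.0069]
eef_rot: [0.145, 0.989, -0.0, 0.0]
ft_force: [-3.1, -3.3, 11.5]
width: 0.0196
grip_force: 50.0
```

Contact with the worktop is felt, so I release slowly and lift straight up.

Request:
arm_command --moves '[0,0,-0.1,0,0,0,0,0]'

```text
time: 19.82
ee_pos: [0.4585, 0.3214, 0.0071]
eef_rot: [0.145, 0.989, 0.0, 0.0]
ft_force: [1.3, 0.7, 0.3]
width: 0.0191
grip_force: 50.0
```

Request:
arm_command --moves '[0,0,0,0,0,0,0,0,0,0,0,0,0,0,0,0,0,0,0,0,0,0,0,0,0,0,0,0,0,0,0,0,0,0,0,0]' --fingers 70

```text
time: 20.57
ee_pos: [0.4584, 0.3213, 0.0069]
eef_rot: [0.145, 0.989, -0.0, 0.0]
ft_force: [-0.9, -0.5, -0.2]
width: 0.06
grip_force: 0.0
```

Request:
arm_command --moves '[0,0,-1,0,0,0,-2,0,0,0,-3,0,0,0,-4,0,0,0,-4,0,0,0,0,0,2,-3,0,0,2,-3,0,0,2,-3,0,0,0,0,0,0,0,0,0,0]'

```text
time: 21.48
ee_pos: [0.3751, 0.2504, 0.1477]
eef_rot: [0.146, 0.989, -0.002, 0.002]
ft_force: [0.2, 0.8, 1.1]
width: 0.0607
grip_force: 0.0
```

```bash
python3 - <<'E'
from h import *
st(); im=shot("top","pics/t8.png"); im=cv2.imread("pics/t8.png")
b=cv2.resize(im[180:245,140:200],None,fx=8,fy=8,interpolation=2); hb=cv2.cvtColor(b,40)
h=cv2.inRange(hb,(3,90,50),(20,255,160)); c=max(cv2.findContours(h,0,2)[0],key=cv2.contourArea)
q=onz("top",(c[:,0]+.5)/8-.5+[140,180],.026)[:,:2]; print("handle",cv2.minAreaRect((q*1000).astype(np.float32)))
a=cv2.imread("pics/t0.png")
for n,(u,v) in dict(bat=(210,222),peel=(263,225),pot=(115,243),bowl=(170,140),garlic=(295,132)).items():
    w=np.s_[v-14:v+15,u-16:u+17]; print(n,np.abs(a[w].astype(int)-im[w]).mean().round(1))
E
```

```text
t 21.4833 tcp [0.3751 0.2504 0.1477] yaw -16.81 force along -0.07 side 0.85 z 1.12 back ahead mm 141.4 aside -116.0 width 0.060676052893039574
handle ((491.569580078125, 303.6026611328125), (17.2813777923584, 8.070075988769531), 64.67784118652344)
bat 21.3
peel 6.1
pot 18.3
bowl 5.3
garlic 7.0
```

```bash
python3 -c "
from h import *
print(r.close_job())"
```

```text
the job is handed in; nothing more can be done
None
```

The clip snapped into the groove and was pressed home at about 17 N, and the camera showed it seated under the spindle head. The fork was laid back close to where it was picked up, well clear of the turntable, and the job was handed in at about 21.5 s; the hand-in gave no verdict, and in the last picture the arm hid most of the fork.

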